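Clear the stray nut from the weighing pan and swing the pan round to the carton

ROBOT

A 6-joint arm with a two-finger parallel gripper is mounted at the origin on the work surface. World frame = base frame: x ahead of the robot, y to its left, z up, the work surface at z = 0. Lengths are in mm, angles in rad, forces in N, time in s.
With the tool pointing down it reaches from about 425 to 1125 mm from the base axis. Payload 14.9 kg.
Tool frame: the origin (TCP) lies where the fingers leave the gripper's body, on its centre line; the fingertips stand 78 mm ahead of it and the grasp point (between the pads) lies 60 mm ahead of it; y points along the fingers, z is the direction in which the jaws open and shut, and the axes are right-handed (so a half turn about y gives the same grasp; the last joint's range is limited). The gripper opens to 91 mm and grips with 3 to 60 N. Pads are 32 mm wide; open, the fingers measure 118 mm over their backs; the gripper's body (76 mm by 178 mm) begins 60 mm behind the grasp point.
Start: joints at [-1.322, 0.379, 1.734, -0, 1.028, -0.033], TCP at [194.655, -672.405, 292.232] pointing down, gripper open.
Joint ranges: [-2.77, 2.77], [-0.74, 2.19], [0, 2.66], [-1.06, 4.2], [0.31, 2.87], [-3.08, 3.08]. Speed limits (rad/s): [1.89, 1.89, 2.39, 3.14, 3.14, 3.14].

INTERFACE

Orientations are given as [roll, pitch, yaw] about the fixed x, y, z axes, in that order (R = Rz(yaw) Ry(pitch) Rx(roll)).
In Python, from bench import robot gives the robot as it stands. The module is installed in compiled form; this text tells all that it offers.
- The arm moves only by the shell command python3 -m inch 'ROWS' [FORCE]. ROWS is JSON, a list of rows, each an object of numbers: "tx", "ty", "tz": the shift along the tool's x, y, z normalised to -1 to 1, where 1 is 0.4 m; "spin": the turn about the tool's y normalised to -1 to 1, where 1 is 0.08 rad; "fingers": the gripper's target within -1 to 1 (fully open at 1, half-way at 0, shut at -1). In form: [{"tx": .., "ty": .., "tz": .., "spin": .., "fingers": ..}, ...]. A call has 1 to 20 rows; each row shifts and turns the commanded pose from where the row before left it, along the tool's axes as they then stand; what a row does not reach is not made up. A row lasts 1/10 s, in which the tool goes at most 50 mm and 8.59 degrees, less where a joint would pass 70% of its speed; a pose out of reach is approached as far as the arm can. A call with a number of a shift or a turn outside -1 to 1 is refused whole. A call with a gripper value outside its range is refused whole. The fingers move at their own pace and stop on an object; FORCE is the grip in N (left out, the last holds). Time passes only in rows, so rows that do not move let the fingers close. It gives the time, the measured TCP pose, the force and the opening at its end, in the units of the state.
- robot.sense(): the state, without advancing time (a new reading comes with each control period).
- robot.snapshot(name): name is "scene" or "top" or "wrist"; returns a dict with "frame" (420x560x3 uint8, red, green, blue), "K" (3x3 intrinsics, pixels), "pose" (4x4, takes a point from camera to world coordinates). Camera axes: x right, y up, looking along -z (the intrinsics and any distortion apply to the point x, -y, -z); pixel columns grow to the right and rows downward; lengths in mm; the calibration is good to about 2 mm. A picture is of the moment at which its call begins. There is no depth.
- robot.close_job(): hands the job in, once; it reports no verdict.
The state is a dict: "time": time; "joint_pos": joint angles; "joint_velocities": joint speeds; "effort": joint torques, N m; "eef_pos": TCP position; "eef_rot": TCP orientation; "contact_force": force on the tool from outside, world axes, zero at the start; "ft_torque": the same for the moment, N m; "gripper_width": finger opening in mm.
Only numpy, scipy, OpenCV 4.12 (cv2) and the standard library are available. Lean on these libraries where they do the work, as an engineer would, in place of code of your own. Each camera call takes 0.05 s, during which the arm holds its last target.

TASK

A coupling nut has landed in the weighing pan next to the steel ball: pick it out and put it into the open-fronted stacking bin with the other coupling nuts. Then lift the pan off the scale by its handle and turn it a quarter turn, so that it is square to the scale with its pouring spout over the middle of the open carton standing beside the scale; keep the pan level and the ball near its middle all the while, and leave the loose fasteners on the bench alone. Finish still holding the pan there by the handle, level, still and clear of scale and carton, with the ball resting in the middle, so that I can check the ball before it is tipped in.

Things in the scene. Friction and masses are not known exactly. Their poses are not given: they have to be found in the camera images.
- scale: compact white bench scale, fixed: body 255 x 200 mm, deck at most 54 mm high, round steel platform 150 mm across with its top 70 mm above the bench. Origin on the bench under the platform's centre; z up; keypad side -x (towards the robot), body from x = -165 to +90 mm; y points to its left side, seen from the robot
- pan: round dished steel weighing pan, loose, about 260 g, on the scale's platform on a foot 92 mm across; rim 192 mm across and 37 mm above the underside. Origin at the centre of the underside, z up; pouring spout at +x, steel handle at -x. At the start its x is parallel to the scale's within 0.05 rad. Its centre of mass lies a little towards the handle
- pan_center (a point): middle of the dish, upper surface, 8 mm above the pan's underside. From here the dish rises by 1.5 mm at 34 mm radius, 5 mm at 56 mm, 11 mm at 79 mm. Axes as the pan's
- pan_spout (a point): tip of the pan's pouring spout, 114 mm from the pan's axis along the pan's +x and 30 mm above its underside
- pan_grip (a point): middle of the pan's handle: straight steel channel grip 76 mm long (along the pan's x), 20 mm wide, 24 mm high, 145 mm from the pan's axis along its -x and 34 mm above its underside, with at least 35 mm of air below it. Axes as the pan's
- ball: steel bearing ball, 25 mm diameter, 64 g, rolls easily in the dish of the pan. Origin at its centre
- nut: stray steel coupling nut lying in the pan: long hexagon nut 54 mm long, 27 mm across flats (31 mm across corners), threaded bore 18 mm, 160 g. Origin at its centre, x along its length. The ball leans against one of its long sides; its two ends are free
- bin: blue open-fronted stacking bin, fixed, 180 (x) x 110 (y) x 60 mm high, walls 3 mm, floor 4 mm, low front lip (27 mm) at -x towards the robot. Origin at the centre of its underside. Four coupling nuts lie fixed in its rear, beyond x = +30 mm, up to 56 mm high; its floor from x = -85 to +28 mm is free. Stands left or right of the scale
- carton: open cardboard carton, fixed, 180 (x) x 150 (y) x 85 mm high, walls 4 mm, flaps folded down outside. Origin at the centre of its underside. It stands on the other side of the scale than the bin
- carton_mouth (a point): centre of the carton's open top, 85 mm above the bench
- capnut: bystander: steel domed cap nut standing on the bench behind the scale, 41 mm across, 42 mm high; origin at its underside
- eyebolt: bystander: lifting eye bolt lying on the bench behind the scale, eye 74 mm across; origin under it
- washer: bystander: large flat washer lying on the bench behind the scale, 72 mm across, 5 mm thick; origin at its underside
- bolt: bystander: hexagon bolt, 90 mm long, lying on the bench in front of the scale, to one side; origin under it
Things that resemble listed ones, but are neither listed nor needed, are in the scene too. Leave any red or yellow look-alike of the ball alone.

How it is judged:
By the outcome, as a careful person would: the job done as asked, in the order asked, and still so for the second after the job is handed in, while the arm keeps its last pose, push and grip.
It also fails if it takes over 69 s, if anything falls off the work surface, if the arm or the gripper's body presses on something with over 40 N, if the wrist force passes 120 N, or if a joint passes its speed limit or range.

## Working session

There is one attempt and no reset: what is moved stays moved. The work goes in short steps, Python scripts to look and compute and a shell command to move; the robot and the scene stay as the last step left them, time stands still between calls to the robot, and variables do not carry over. Pictures are saved under pics/ and viewed, and the job is handed in when it is done.

```bash
mkdir -p pics; ls; python3 - <<'E'
from bench import robot
import cv2,numpy as np
print(robot.sense())
for n in ["scene","top","wrist"]:
    s=robot.snapshot(n); cv2.imwrite(f"pics/{n}0.png",s["frame"][:,:,::-1]); np.savez(f"pics/{n}0.npz",**s); print(n,s["K"].tolist(),np.round(s["pose"],3).tolist(),[k for k in s])
E
```

```text
pics
{'time': 0.0, 'joint_pos': array([-1.32228265e+00,  3.79404533e-01,  1.73477186e+00, -1.12418699e-05,
        1.02849794e+00, -3.33175206e-02]), 'joint_velocities': array([ 5.53055178e-04, -2.03754891e-03,  9.20815368e-04,  1.40405819e-03,
        9.76941239e-05, -5.37110790e-04]), 'effort': array([-1.50675591e-03, -7.63737273e+01, -4.34371483e+01,  6.50371565e-02,
        4.24431812e-02, -1.14710820e-04]), 'eef_pos': array([ 194.58599725, -672.09127382,  291.59544576]), 'eef_rot': array([-1.57187772e+00,  2.64147652e-05, -2.85975566e+00]), 'contact_force': array([-0.43244026,  0.306246  , -0.44916896]), 'ft_torque': array([-0.00767584, -0.00937595, -0.01741815]), 'gripper_width': 90.98629267589926}
scene [[414.85550442913336, 0.0, 279.92046249715884], [0.0, 414.85550442913336, 212.088262264941], [0.0, 0.0, 1.0]] [[-0.832, -0.308, 0.462, 993.299], [0.555, -0.473, 0.684, 578.824], [0.008, 0.825, 0.565, 550.234], [0.0, 0.0, 0.0, 1.0]] ['frame', 'K', 'pose']
top [[490.189046294977, 0.0, 276.5380386426439], [0.0, 490.189046294977, 210.40262684663927], [0.0, 0.0, 1.0]] [[-0.006, 0.99, -0.142, 491.272], [-1.0, -0.009, -0.019, 8.057], [-0.02, 0.142, 0.99, 932.645], [0.0, 0.0, 0.0, 1.0]] ['frame', 'K', 'pose']
wrist [[342.3196774326631, 0.0, 283.7892766090192], [0.0, 342.3196774326631, 213.0202744516894], [0.0, 0.0, 1.0]] [[0.278, 0.926, 0.256, 266.519], [-0.961, 0.268, 0.073, -651.303], [-0.001, -0.266, 0.964, 384.318], [0.0, 0.0, 0.0, 1.0]] ['frame', 'K', 'pose']
```

View pics/top0.png

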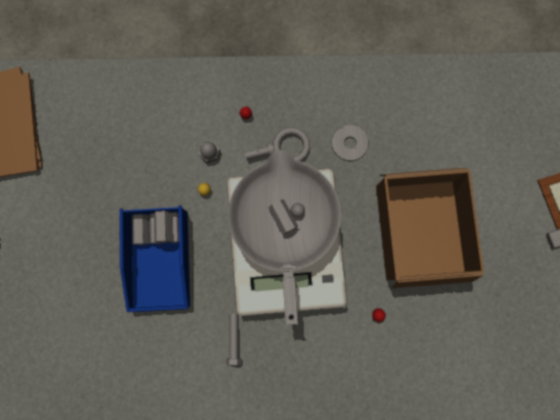

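View pics/scene0.png

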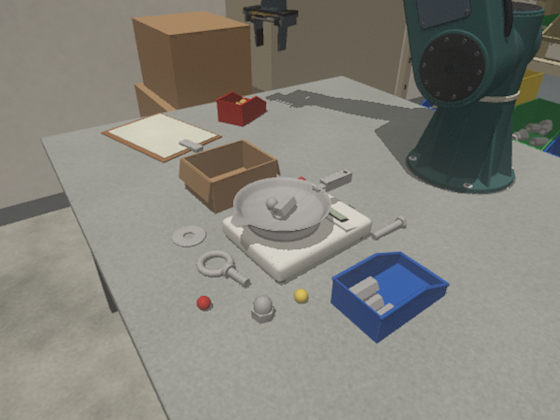

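The top view shows the pan at (285,215) with its handle toward (291,300). The nut is near (283,217) and the grey ball near (298,211). The bin is on the left at (155,260) and the carton on the right at (430,228). Next I'll make a close crop and a ray-casting helper.

```bash
cat > h.py <<'E'
import numpy as np,cv2
def load(n): 
    d=np.load(f"pics/{n}.npz"); return d
def ray(d,uv,z):
    K,P=d["K"],d["pose"]
    u,v=uv; c=np.linalg.inv(K)@[u,v,1]; r=P[:3,:3]@[c[0],-c[1],-c[2]]; o=P[:3,3]
    return o+r*(z-o[2])/r[2]
def proj(d,p):
    K,P=d["K"],d["pose"]; c=P[:3,:3].T@(np.array(p)-P[:3,3]); q=K@[c[0],-c[1],-c[2]]; return q[:2]/q[2]
def shot(n,tag):
    from bench import robot
    s=robot.snapshot(n); cv2.imwrite(f"pics/{tag}.png",s["frame"][:,:,::-1]); np.savez(f"pics/{tag}.npz",**s); return s
def crop(tag,x0,y0,x1,y1,out,k=None):
    im=cv2.imread(f"pics/{tag}.png")[y0:y1,x0:x1]; k=k or min(800/(x1-x0),600/(y1-y0)); 
    im=cv2.resize(im,None,fx=k,fy=k,interpolation=cv2.INTER_CUBIC); cv2.imwrite(f"pics/{out}.png",im); print(out,"scale",k)
E
python3 - <<'E'
from h import *
crop("top0",220,140,360,340,"c1",3); crop("scene0",220,165,380,265,"c2",5); crop("top0",100,150,500,380,"c3",2)
E
```

```text
c1 scale 3
c2 scale 5
c3 scale 2
```

View pics/c1.png

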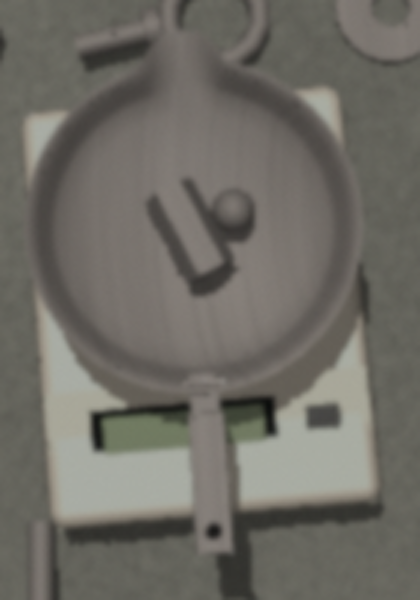

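View pics/c2.png

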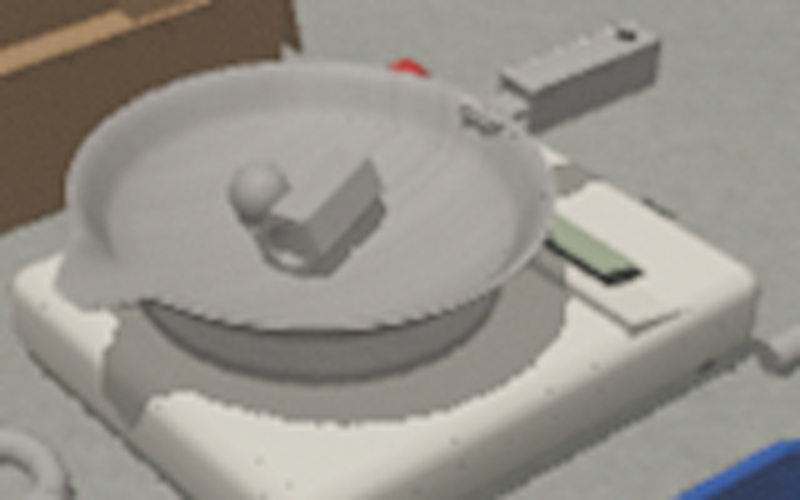

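View pics/c3.png

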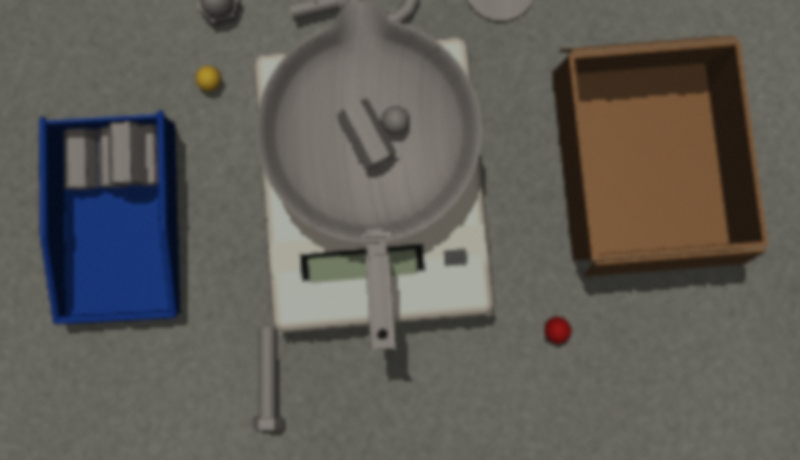

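```bash
python3 - <<'E'
from h import *
t=load("top0")
def c1(p,z): return ray(t,(p[0]/3+220-0.33,p[1]/3+140-.33),z)
def c3(p,z): return ray(t,(p[0]/2+100-.25,p[1]/2+150-.25),z)
P=lambda n,v:print(n,np.round(v,1))
for n,p,z in [("rimL",(28,210),105),("rimR",(362,210),105),("spout",(182,32),100),("hend",(215,552),116),("hroot",(205,395),116),
  ("nutTL",(152,200),104),("nutTR",(187,180),104),("nutBL",(197,280),104),("nutBR",(230,260),104),("ball",(234,212),93)]: P(n,c1(p,z))
for n,p,z in [("cTL",(568,50),85),("cTR",(740,40),85),("cBR",(764,250),85),("cBL",(588,266),85),
 ("bTL",(40,120),60),("bTR",(163,114),60),("bBR",(178,316),27),("bBL",(55,320),27),("scTL",(256,57),54),("scTR",(465,40),54),("scBR",(491,312),54),("scBL",(277,327),54)]: P(n,c3(p,z))
# rim circle: nearby contour samples
E
```

```text
rimL [612.2 105.2 105. ]
rimR [610.5 -84.7 105. ]
spout [716.9  16.7 100. ]
hend [422.1   0.7 116. ]
hroot [506.7   5.3 116. ]
nutTL [617.5  34.5 104. ]
nutTR [628.9  14.4 104. ]
nutBL [571.5   9.2 104. ]
nutBR [582.7  -9.6 104. ]
ball [611.7 -12.4  93. ]
cTL [ 674.8 -164.6   85. ]
cTR [ 682.2 -315.1   85. ]
cBR [ 499.5 -324.2   85. ]
cBL [ 486.9 -174.7   85. ]
bTL [620.3 308.7  60. ]
bTR [624.8 197.   60. ]
bBR [443.7 186.4  27. ]
bBL [440.6 298.9  27. ]
scTL [677.8 113.9  54. ]
scTR [691.8 -77.5  54. ]
scBR [447.2 -94.9  54. ]
scBL [435.2  93.4  54. ]
```

```bash
python3 - <<'E'
from h import *
im=cv2.imread("pics/top0.png"); crop("top0",255,180,320,250,"c4",8)
crop("scene0",250,185,320,230,"c5",11)
E
```

```text
c4 scale 8
c5 scale 11
```

View pics/c4.png

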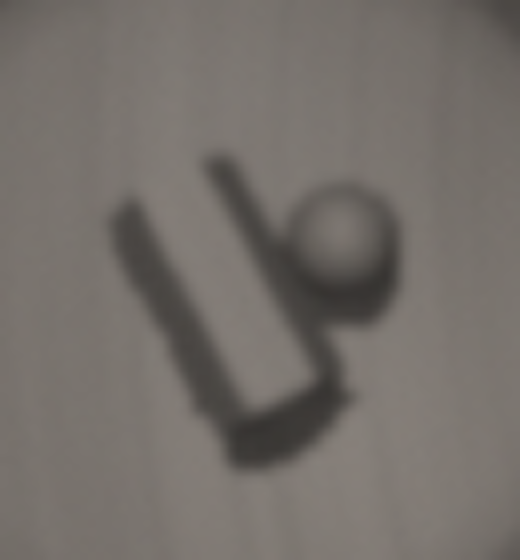

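View pics/c5.png

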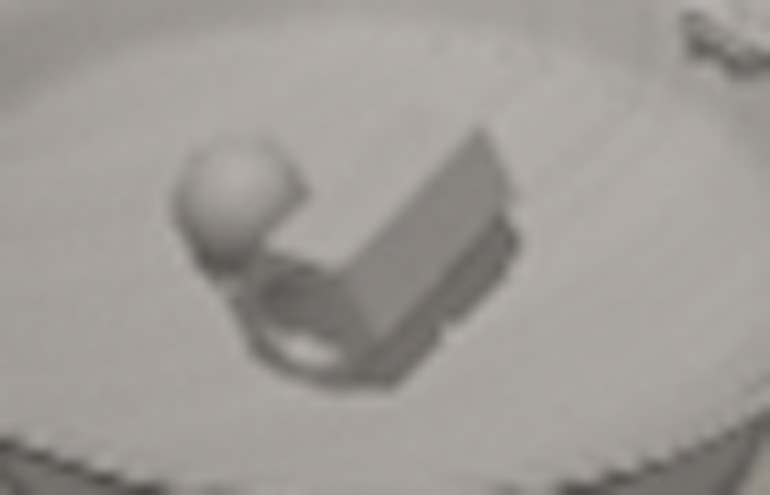

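The nut lies on a flat. Its long axis runs from c4 (186,175) to (281,395), and the ball touches the -y side. Here are the possible confusions and my choices:

| Object | Could be taken for it | Choice |
|---|---|---|
| Nut | Bin nuts at (145,230) and (166,226), which are fixed; cap nut at (208,150) | The one in the pan at (284,215) |
| Ball | Red at (246,113), yellow at (204,189), red at (379,315) | Grey at (298,211) |
| Carton | Brown thing at (15,122) | Open carton at (430,228) |

The crops above confirm these. Next I'll work out the first move.

```bash
cat >> h.py <<'E'
def plan(target,yaw=None):
    from bench import robot
    s=robot.sense(); p=s["eef_pos"]; y=s["eef_rot"][2]
    d=np.array(target)-p
    x=np.array([np.cos(y),np.sin(y)]); z=np.array([-np.sin(y),np.cos(y)])
    print("t",round(s["time"],2),"pos",np.round(p,1),"rot",np.round(s["eef_rot"],4),"F",np.round(s["contact_force"],1),"w",round(s["gripper_width"],1))
    print("total tx %.4f ty %.4f tz %.4f"%(d[:2]@x/400,-d[2]/400,d[:2]@z/400), "mm",np.linalg.norm(d).round(1))
    if yaw is not None: 
        dy=(yaw-y+np.pi)%(2*np.pi)-np.pi; print("spin units",round(-dy/.08,3))
E
python3 - <<'E'
from h import *
t=load("top0")
f=lambda p,z: ray(t,(p[0]/8+255-.44,p[1]/8+180-.44),z)
a=f((186,175),105);b=f((281,395),105);m=(a+b)/2;print(a,b,m,np.linalg.norm(a-b)); ang=np.arctan2(*(a-b)[[1,0]]);print(ang,ang-np.pi/2)
ball=f((343,238),93);e=(a-b)/np.linalg.norm(a-b);print(ball,"axial",(ball-m)[:2]@e[:2],"lat",np.cross(e[:2],(ball-m)[:2]))
plan([m[0]-0,m[1],270],ang-np.pi/2)
E
```

```text
[625.69124106  21.62421162 105.        ] [578.26947213   1.77341194 105.        ] [601.9803566   11.69881178 105.        ] 51.408933236936576
0.3964381727288675 -1.174358154066029
[613.53528883 -12.04669473  93.        ] axial 1.4897806277462864 lat -26.365623301455273
t 0.15 pos [ 194.6 -672.2  291.7] rot [-1.5716e+00  1.0000e-04 -2.8598e+00] F [ 0.  -0.2  0.6] w 91.2
total tx -1.4537 ty 0.0544 tz -1.3591 mm 796.3
spin units -21.068<stdin>:5: DeprecationWarning: Arrays of 2-dimensional vectors are deprecated. Use arrays of 3-dimensional vectors instead. (deprecated in NumPy 2.0)
```

```bash
python3 -m inch '[{"tx":-0.04,"tz":-0.037},{"tx":-0.08,"tz":-0.075},{"tx":-0.08,"tz":-0.075},{"tx":-0.08,"tz":-0.075},{"tx":-0.08,"tz":-0.075},{"tx":-0.08,"tz":-0.075},{"tx":-0.08,"tz":-0.075},{"tx":-0.08,"tz":-0.075},{"tx":-0.08,"tz":-0.075},{"tx":-0.08,"tz":-0.075},{"tx":-0.08,"tz":-0.075},{"tx":-0.08,"tz":-0.075},{"tx":-0.08,"tz":-0.075},{"tx":-0.08,"tz":-0.075},{"tx":-0.08,"tz":-0.075},{"tx":-0.08,"tz":-0.075},{"tx":-0.08,"tz":-0.075},{"tx":-0.08,"tz":-0.075},{"tx":-0.05,"tz":-0.045}]'
python3 -m inch '[{"spin":-1},{"spin":-1},{"spin":-1},{"spin":-1},{"spin":-1},{"spin":-1},{"spin":-1},{"spin":-1},{"spin":-1},{"spin":-1},{"spin":-1},{"spin":-1},{"spin":-1},{"spin":-1},{"spin":-1},{"spin":-1},{"spin":-1},{"spin":-1},{"spin":-1},{"spin":-1}]'
python3 -m inch '[{"spin":-1},{},{}]'
python3 -c "
from h import *
plan([602,11.7,270],-1.174)
shot('wrist','w1')"
```

```text
t 0.15 pos [ 194.6 -672.2  291.7] rot [-1.5716e+00  1.0000e-04 -2.8598e+00] F [ 0.  -0.2  0.6] w 91.2
total tx -1.4537 ty 0.0544 tz -1.3590 mm 796.3
spin units -21.072invalid input
invalid input
invalid input
```

View pics/w1.png

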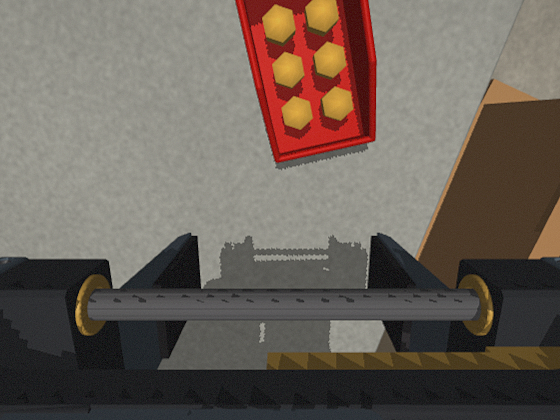

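The calls were refused and nothing moved; each row probably needs all five keys.

```bash
python3 -m inch '[{"tx":-0.04,"ty":0,"tz":-0.037,"spin":-1,"fingers":1}]'; python3 -c "
from h import *
plan([602,11.7,270],-1.174)"
```

```text
time: 0.3
eef_pos: [205.2, -654.7, 292.1]
eef_rot: [-1.57, -0.0, -2.781]
contact_force: [-0.8, -0.3, 0.4]
gripper_width: 91.4
t 0.3 pos [ 205.2 -654.7  292.1] rot [-1.5703e+00 -2.0000e-04 -2.7807e+00] F [-0.8 -0.3  0.4] w 91.4
total tx -1.5164 ty 0.0551 tz -1.2084 mm 775.9
spin units -20.084
```

```bash
python3 -m inch '[{"tx":-0.085,"ty":0,"tz":-0.068,"spin":0,"fingers":1},{"tx":-0.085,"ty":0,"tz":-0.068,"spin":0,"fingers":1},{"tx":-0.085,"ty":0,"tz":-0.068,"spin":0,"fingers":1},{"tx":-0.085,"ty":0,"tz":-0.068,"spin":0,"fingers":1},{"tx":-0.085,"ty":0,"tz":-0.068,"spin":0,"fingers":1},{"tx":-0.085,"ty":0,"tz":-0.068,"spin":0,"fingers":1},{"tx":-0.085,"ty":0,"tz":-0.068,"spin":0,"fingers":1},{"tx":-0.085,"ty":0,"tz":-0.068,"spin":0,"fingers":1},{"tx":-0.085,"ty":0,"tz":-0.068,"spin":0,"fingers":1},{"tx":-0.085,"ty":0,"tz":-0.068,"spin":0,"fingers":1},{"tx":-0.085,"ty":0,"tz":-0.068,"spin":0,"fingers":1},{"tx":-0.085,"ty":0,"tz":-0.068,"spin":0,"fingers":1},{"tx":-0.085,"ty":0,"tz":-0.068,"spin":0,"fingers":1},{"tx":-0.085,"ty":0,"tz":-0.068,"spin":0,"fingers":1},{"tx":-0.085,"ty":0,"tz":-0.068,"spin":0,"fingers":1},{"tx":-0.085,"ty":0,"tz":-0.068,"spin":0,"fingers":1},{"tx":-0.085,"ty":0,"tz":-0.068,"spin":0,"fingers":1}]'
python3 -m inch '[{"tx":-0.05,"ty":0.02,"tz":-0.04,"spin":-1,"fingers":1},{"tx":0,"ty":0.03,"tz":0,"spin":-1,"fingers":1},{"tx":0,"ty":0,"tz":0,"spin":-1,"fingers":1},{"tx":0,"ty":0,"tz":0,"spin":-1,"fingers":1},{"tx":0,"ty":0,"tz":0,"spin":-1,"fingers":1},{"tx":0,"ty":0,"tz":0,"spin":-1,"fingers":1},{"tx":0,"ty":0,"tz":0,"spin":-1,"fingers":1},{"tx":0,"ty":0,"tz":0,"spin":-1,"fingers":1},{"tx":0,"ty":0,"tz":0,"spin":-1,"fingers":1},{"tx":0,"ty":0,"tz":0,"spin":-1,"fingers":1},{"tx":0,"ty":0,"tz":0,"spin":-1,"fingers":1},{"tx":0,"ty":0,"tz":0,"spin":-1,"fingers":1},{"tx":0,"ty":0,"tz":0,"spin":-1,"fingers":1},{"tx":0,"ty":0,"tz":0,"spin":-1,"fingers":1},{"tx":0,"ty":0,"tz":0,"spin":-1,"fingers":1},{"tx":0,"ty":0,"tz":0,"spin":-1,"fingers":1},{"tx":0,"ty":0,"tz":0,"spin":-1,"fingers":1},{"tx":0,"ty":0,"tz":0,"spin":-1,"fingers":1},{"tx":0,"ty":0,"tz":0,"spin":-1,"fingers":1},{"tx":0,"ty":0,"tz":0,"spin":-1,"fingers":1}]'
python3 -c "
from h import *
plan([602,11.7,270],-1.174)
shot('wrist','w2')"
```

```text
time: 2.0
eef_pos: [583.4, -14.9, 292.3]
eef_rot: [-1.571, 0.0, -2.78]
contact_force: [0.9, -0.9, 1.4]
gripper_width: 91.0
time: 4.0
eef_pos: [595.8, 5.4, 272.1]
eef_rot: [-1.571, 0.0, -1.177]
contact_force: [0.3, 1.3, -0.0]
gripper_width: 91.0
t 4.0 pos [595.8   5.4 272.1] rot [-1.5710e+00  1.0000e-04 -1.1766e+00] F [ 0.3  1.3 -0. ] w 91.0
total tx -0.0087 ty 0.0054 tz 0.0204 mm 9.1
spin units -0.032
```

View pics/w2.png

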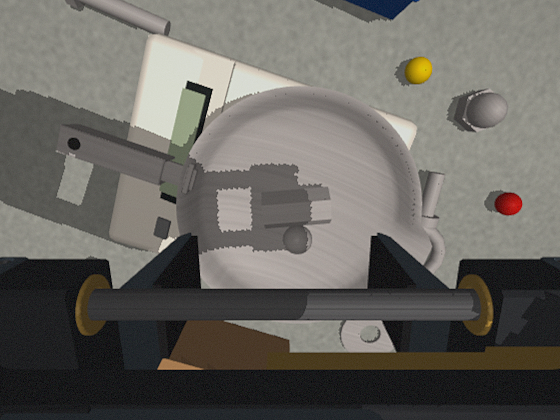

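```bash
python3 -c "
from h import *
crop('w2',230,170,350,260,'w2c',6)"
```

```text
w2c scale 6
```

View pics/w2c.png

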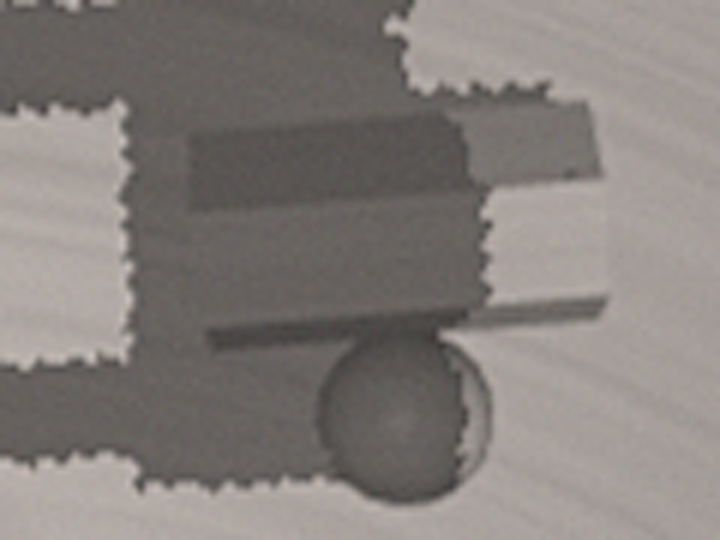

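```bash
python3 -c "
from h import *
t=load('w2')
f=lambda p,z: ray(t,(p[0]/6+230-.42,p[1]/6+170-.42),z)
L=(f((190,212),105.5)+f((207,328),105.5))/2;R=(f((602,182),105.5)+f((607,300),105.5))/2
m=(L+R)/2;d=R-L;ang=np.arctan2(d[1],d[0]);print(L,R,m,np.linalg.norm(d),ang,'w',np.linalg.norm(f((602,182),105.5)-f((607,300),105.5)))
b=f((405,417),92);print(b)
e=d/np.linalg.norm(d);q=b-m;print(q@e,e[0]*q[1]-e[1]*q[0])
yt=ang-np.pi/2
plan([m[0],m[1],168],yt)
"
```

```text
[579.19974078   1.01807028 105.5       ] [626.737555    25.03718547 105.5       ] [602.96864789  13.02762787 105.5       ] 53.26125867476452 0.46784941661683654 w 16.00951322214842
[614.62484144 -11.6120304   92.        ]
-0.7080723944698087 -27.24845392799283
t 4.05 pos [595.8   5.4 272.1] rot [-1.5710e+00  1.0000e-04 -1.1716e+00] F [-0.3  0.7  0.6] w 91.3
total tx -0.0107 ty 0.2603 tz 0.0240 mm 104.7
spin units -0.858
```

```bash
python3 -m inch '[{"tx":0,"ty":0,"tz":0,"spin":-0.85,"fingers":1},{"tx":-0.0085,"ty":0.03,"tz":0.023,"spin":0,"fingers":1},{"tx":0,"ty":0.06,"tz":0,"spin":0,"fingers":1},{"tx":0,"ty":0.06,"tz":0,"spin":0,"fingers":1},{"tx":0,"ty":0.05,"tz":0,"spin":0,"fingers":1},{"tx":0,"ty":0.03,"tz":0,"spin":0,"fingers":1},{"tx":0,"ty":0.02,"tz":0,"spin":0,"fingers":1},{"tx":0,"ty":0,"tz":0,"spin":0,"fingers":1}]' 
python3 -c "
from h import *
plan([602.7,12.7,166],-1.103)
shot('wrist','w3')"
```

```text
time: 4.85
eef_pos: [602.4, 12.6, 171.3]
eef_rot: [-1.572, 0.001, -1.113]
contact_force: [0.5, -1.0, 0.0]
gripper_width: 91.3
t 4.85 pos [602.4  12.6 171.3] rot [-1.5720e+00  6.0000e-04 -1.1127e+00] F [ 0.5 -1.   0. ] w 91.3
total tx 0.0002 ty 0.0133 tz 0.0007 mm 5.3
spin units -0.121
```

View pics/w3.png

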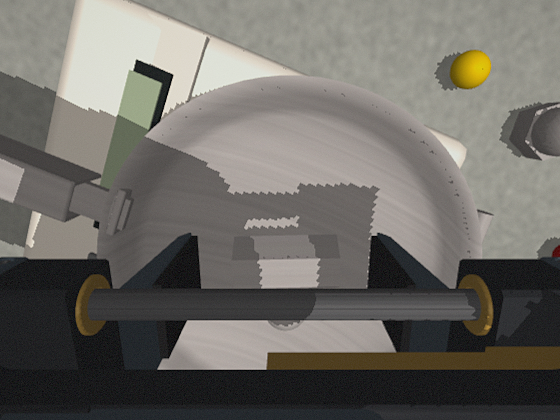

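The nut is centred between the fingers, spanning columns 235–338 with the finger faces at 195 and 373, and it runs parallel to the jaws. Next I'll close on it.

```bash
python3 -m inch '[{"tx":0,"ty":0.013,"tz":0,"spin":0,"fingers":1},{"tx":0,"ty":0,"tz":0,"spin":0,"fingers":-0.1},{"tx":0,"ty":0,"tz":0,"spin":0,"fingers":-0.1},{"tx":0,"ty":0,"tz":0,"spin":0,"fingers":-0.1},{"tx":0,"ty":0,"tz":0,"spin":0,"fingers":-0.1}]' 25
python3 -m inch '[{"tx":0,"ty":0,"tz":0,"spin":0,"fingers":-0.3},{"tx":0,"ty":0,"tz":0,"spin":0,"fingers":-0.3},{"tx":0,"ty":0,"tz":0,"spin":0,"fingers":-0.3}]' 25
```

```text
time: 5.4
eef_pos: [602.7, 12.5, 167.3]
eef_rot: [-1.57, -0.0, -1.112]
contact_force: [-0.2, 0.4, 0.2]
gripper_width: 62.4
time: 5.7
eef_pos: [602.7, 12.5, 167.2]
eef_rot: [-1.571, -0.0, -1.112]
contact_force: [-0.4, -0.3, 2.0]
gripper_width: 53.8
```

```bash
python3 -m inch '[{"tx":0,"ty":0,"tz":0,"spin":0,"fingers":-0.3},{"tx":0,"ty":-0.02,"tz":0,"spin":0,"fingers":-0.3},{"tx":0,"ty":-0.04,"tz":0,"spin":0,"fingers":-0.3},{"tx":0,"ty":-0.06,"tz":0,"spin":0,"fingers":-0.3},{"tx":0,"ty":-0.06,"tz":0,"spin":0,"fingers":-0.3},{"tx":0,"ty":-0.03,"tz":0,"spin":0,"fingers":-0.3}]' 
python3 -c "
from h import *
plan([504,246.5,160],-1.515)
shot('wrist','w4');shot('top','t4')
crop('t4',100,130,360,340,'t4c',3)"
```

```text
time: 6.3
eef_pos: [603.3, 12.5, 254.1]
eef_rot: [-1.568, -0.001, -1.112]
contact_force: [0.4, 0.0, -1.8]
gripper_width: 53.5
t 6.3 pos [603.3  12.5 254.1] rot [-1.5681e+00 -1.4000e-03 -1.1118e+00] F [ 0.4  0.  -1.8] w 53.5
total tx -0.6345 ty 0.2354 tz 0.0366 mm 271.1
spin units 5.04
t4c scale 3
```

View pics/w4.png

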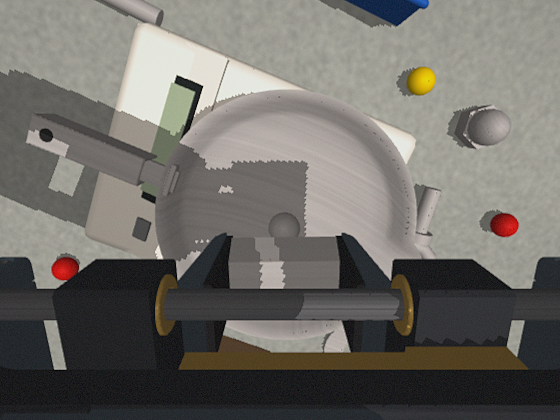

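View pics/t4c.png

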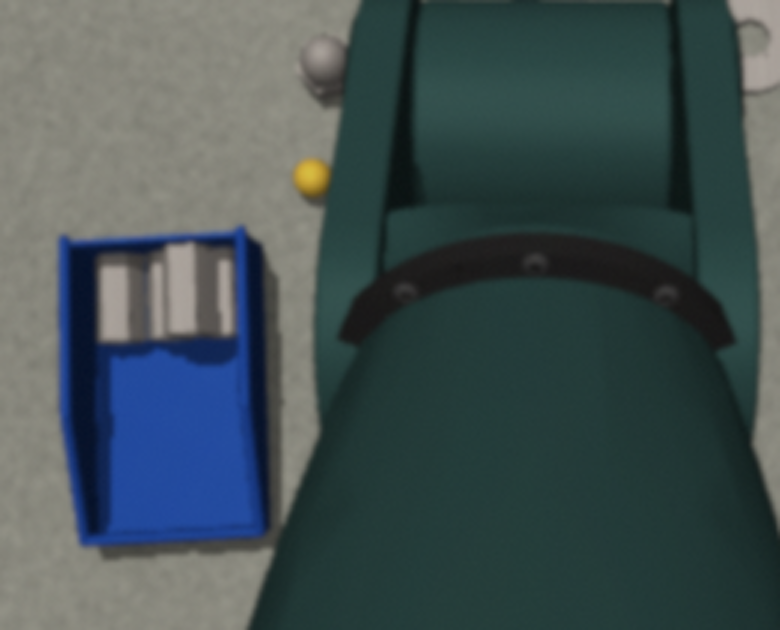

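```bash
python3 -c "
from h import *
t=load('t4')
f=lambda p,z: np.round(ray(t,(p[0]/3+100-.33,p[1]/3+130-.33),z),1)
for p,z in [((105,527),4),((252,522),4),((62,238),60),((241,230),60),((265,535),27),((82,543),27),((100,343),30),((185,335),56)]: print(p,f(p,z))"
python3 -m inch '[{"tx":0,"ty":0,"tz":0,"spin":1,"fingers":-0.3},{"tx":0,"ty":0,"tz":0,"spin":1,"fingers":-0.3},{"tx":0,"ty":0,"tz":0,"spin":1,"fingers":-0.3},{"tx":0,"ty":0,"tz":0,"spin":1,"fingers":-0.3},{"tx":0,"ty":0,"tz":0,"spin":1,"fingers":-0.3},{"tx":-0.05,"ty":0,"tz":-0.018,"spin":0,"fingers":-0.3},{"tx":-0.1,"ty":0,"tz":-0.036,"spin":0,"fingers":-0.3},{"tx":-0.1,"ty":0,"tz":-0.036,"spin":0,"fingers":-0.3},{"tx":-0.1,"ty":0,"tz":-0.036,"spin":0,"fingers":-0.3},{"tx":-0.1,"ty":0.02,"tz":-0.036,"spin":0,"fingers":-0.3},{"tx":-0.1,"ty":0.05,"tz":-0.036,"spin":0,"fingers":-0.3},{"tx":-0.048,"ty":0.09,"tz":-0.017,"spin":0,"fingers":-0.3},{"tx":0,"ty":0.08,"tz":0,"spin":0,"fingers":-0.3},{"tx":0,"ty":0.04,"tz":0,"spin":0,"fingers":-0.3},{"tx":0,"ty":0,"tz":0,"spin":0,"fingers":-0.3}]'
python3 -c "
from h import *
plan([504,246.5,94.5],-1.515)
shot('wrist','w5');shot('scene','s5')
crop('s5',280,160,480,350,'s5c',3)"
```

```text
(105, 527) [447.4 292.6   4. ]
(252, 522) [450.  200.6   4. ]
(62, 238) [621.7 307.7  60. ]
(241, 230) [625.6 199.3  60. ]
(265, 535) [443.2 187.7  27. ]
(82, 543) [439.  299.3  27. ]
(100, 343) [560.4 291.8  30. ]
(185, 335) [562.8 232.5  56. ]
time: 7.9
eef_pos: [501.5, 245.5, 136.7]
eef_rot: [-1.575, -0.002, -1.512]
contact_force: [0.2, -0.8, -1.3]
gripper_width: 54.0
t 7.9 pos [501.5 245.5 136.7] rot [-1.5749 -0.0016 -1.5119] F [ 0.2 -0.8 -1.3] w 54.0
total tx -0.0022 ty 0.1056 tz 0.0065 mm 42.3
spin units 0.039
s5c scale 3
```

View pics/w5.png

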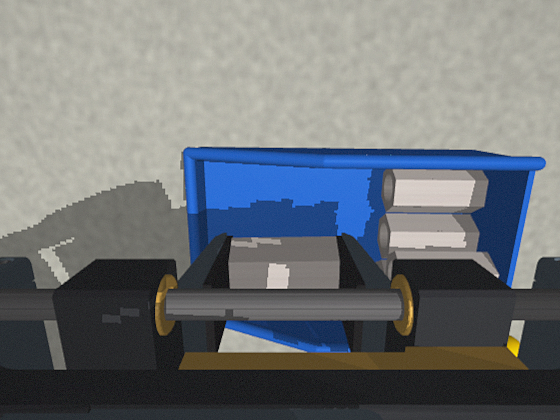

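View pics/s5c.png

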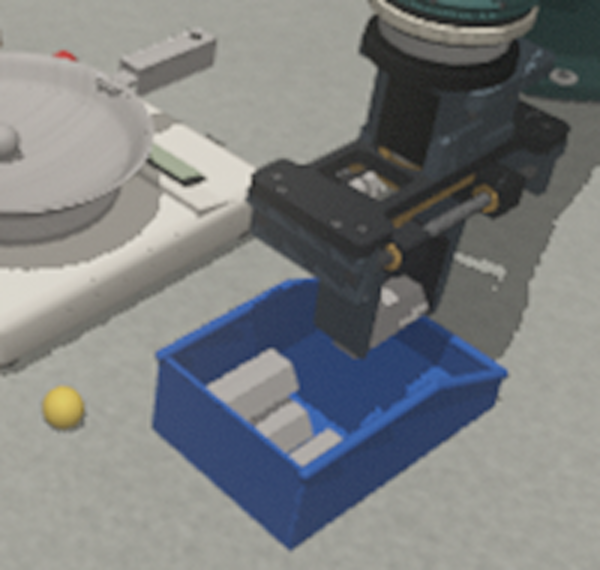

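```bash
python3 -m inch '[{"tx":-0.002,"ty":0.02,"tz":0.004,"spin":0,"fingers":-0.3},{"tx":0,"ty":0.03,"tz":0,"spin":0,"fingers":-0.3},{"tx":0,"ty":0.025,"tz":0,"spin":0,"fingers":-0.3},{"tx":0,"ty":0.015,"tz":0,"spin":0,"fingers":-0.3},{"tx":0,"ty":0.01,"tz":0,"spin":0,"fingers":-0.3},{"tx":0,"ty":0.004,"tz":0,"spin":0,"fingers":-0.3},{"tx":0,"ty":0,"tz":0,"spin":0,"fingers":-0.3}]'
```

```text
time: 8.7
eef_pos: [504.2, 247.1, 97.3]
eef_rot: [-1.571, -0.0, -1.512]
contact_force: [-0.2, -0.1, -1.2]
gripper_width: 54.1
```

```bash
python3 -m inch '[{"tx":0,"ty":0.005,"tz":0,"spin":0,"fingers":-0.3},{"tx":0,"ty":0.003,"tz":0,"spin":0,"fingers":-0.3},{"tx":0,"ty":0,"tz":0,"spin":0,"fingers":-0.3}]'
```

```text
time: 9.0
eef_pos: [504.2, 247.1, 94.2]
eef_rot: [-1.571, 0.0, -1.512]
contact_force: [0.4, -0.0, -1.9]
gripper_width: 53.7
```

```bash
python3 -m inch '[{"tx":0,"ty":0.003,"tz":0,"spin":0,"fingers":-0.3},{"tx":0,"ty":0,"tz":0,"spin":0,"fingers":-0.3},{"tx":0,"ty":0,"tz":0,"spin":0,"fingers":0.5},{"tx":0,"ty":0,"tz":0,"spin":0,"fingers":0.5},{"tx":0,"ty":0,"tz":0,"spin":0,"fingers":0.5},{"tx":0,"ty":-0.03,"tz":0,"spin":0,"fingers":0.5},{"tx":0,"ty":-0.07,"tz":0,"spin":0,"fingers":0.5},{"tx":0,"ty":-0.1,"tz":0,"spin":0,"fingers":0.5},{"tx":0,"ty":-0.1,"tz":0,"spin":0,"fingers":0.5},{"tx":0,"ty":-0.1,"tz":0,"spin":0,"fingers":0.5}]'
python3 -c "
from h import *
plan([464,2,235],0.06)
shot('wrist','w6');shot('top','t6')
crop('t6',90,110,370,340,'t6c',2.6)"
```

```text
time: 10.0
eef_pos: [503.9, 247.0, 255.5]
eef_rot: [-1.57, 0.0, -1.512]
contact_force: [-0.3, 0.4, -0.2]
gripper_width: 68.2
t 10.0 pos [503.9 247.  255.5] rot [-1.5703e+00  1.0000e-04 -1.5118e+00] F [-0.3  0.4 -0.2] w 68.2
total tx 0.6055 ty 0.0513 tz -0.1358 mm 249.1
spin units -19.647
t6c scale 2.6
```

View pics/w6.png

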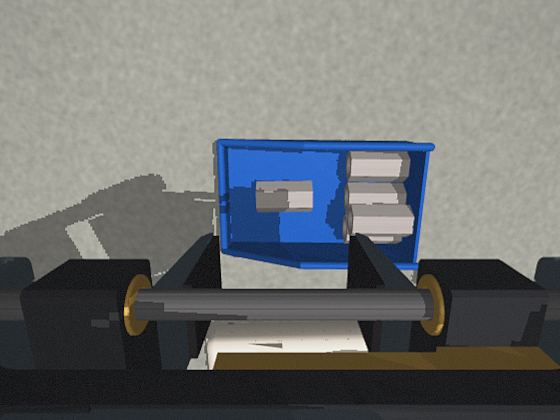

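View pics/t6c.png

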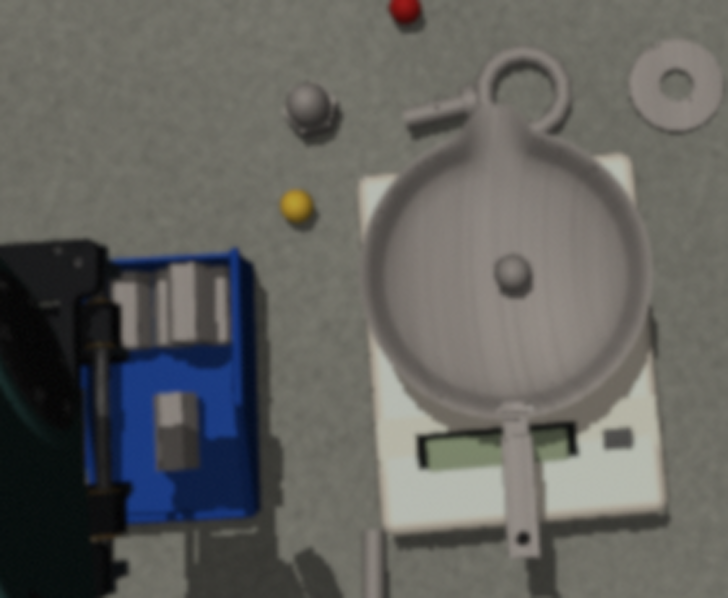

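The nut rests on the bin's free floor at t6c (177,430). The ball has settled mid-dish at (513,273), and nothing else has shifted. Next I'll measure the handle.

```bash
python3 -c "
from h import *
crop('t6',265,255,315,335,'t6h',7.5)
t=load('t6')
f=lambda p,z: ray(t,(p[0]/2.6+90-.3,p[1]/2.6+110-.3),z)
print('ball',f((513,273),90.5)); print('hole',f((522,538),116)); print('hend',f((524,557),116),'spout',f((494,103),100))
print('rim',f((365,268),106),f((652,272),106))
for p in [(360,180),(630,156),(667,512),(383,530)]: print('sc',f(p,54))
"
```

```text
t6h scale 7.5
ball [604.61720751   6.06357475  90.5       ]
hole [433.34258014   1.9576172  116.        ]
hend [421.67929233   0.82010136 116.        ] spout [718.7224161   17.83524876 100.        ]
rim [606.66413339 103.16109547 106.        ] [602.42085106 -84.637992   106.        ]
sc [676.54848628 113.15592357  54.        ]
sc [691.86567458 -77.03107983  54.        ]
sc [445.72704287 -96.60628393  54.        ]
sc [434.66433525  95.54685424  54.        ]
```

View pics/t6h.png

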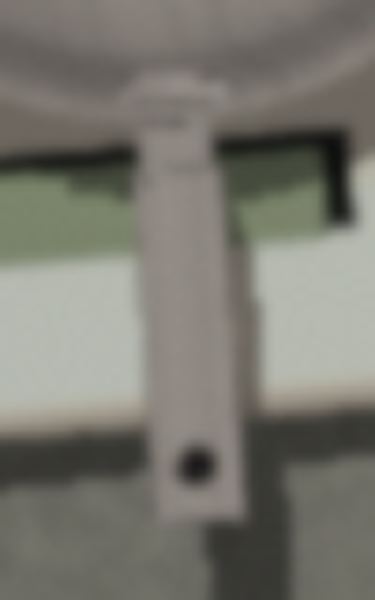

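```bash
python3 -c "
from h import *
t=load('t6')
f=lambda p,z: ray(t,(p[0]/7.5+265-.43,p[1]/7.5+255-.43),z)
a=f((202,519),116);b=f((180,172),116);print(a,b,np.linalg.norm(a-b));d=b-a;print(np.arctan2(d[1],d[0]))
print('w',np.linalg.norm(f((160,500),116)-f((243,500),116)))
"
```

```text
[4.2193348e+02 3.8640082e-01 1.1600000e+02] [496.60177796   4.46907481 116.        ] 74.77983004627423
0.05462308391734716
w 18.026066170464407
```

```bash
python3 -m inch '[{"tx":0,"ty":0,"tz":0,"spin":-1,"fingers":0.5},{"tx":0,"ty":0,"tz":0,"spin":-1,"fingers":0.5},{"tx":0,"ty":0,"tz":0,"spin":-1,"fingers":0.5},{"tx":0,"ty":0,"tz":0,"spin":-1,"fingers":0.5},{"tx":0,"ty":0,"tz":0,"spin":-1,"fingers":0.5},{"tx":0,"ty":0,"tz":0,"spin":-1,"fingers":0.5},{"tx":0,"ty":0,"tz":0,"spin":-1,"fingers":0.5},{"tx":0,"ty":0,"tz":0,"spin":-1,"fingers":0.5},{"tx":0,"ty":0,"tz":0,"spin":-1,"fingers":0.5},{"tx":0,"ty":0,"tz":0,"spin":-1,"fingers":0.5},{"tx":0,"ty":0,"tz":0,"spin":-1,"fingers":0.5},{"tx":0,"ty":0,"tz":0,"spin":-1,"fingers":0.5},{"tx":0,"ty":0,"tz":0,"spin":-1,"fingers":0.5},{"tx":0,"ty":0,"tz":0,"spin":-1,"fingers":0.5},{"tx":0,"ty":0,"tz":0,"spin":-1,"fingers":0.5},{"tx":0,"ty":0,"tz":0,"spin":-1,"fingers":0.5},{"tx":0,"ty":0,"tz":0,"spin":-1,"fingers":0.5},{"tx":0,"ty":0,"tz":0,"spin":-1,"fingers":0.5},{"tx":0,"ty":0,"tz":0,"spin":-1,"fingers":0.5},{"tx":0,"ty":0,"tz":0,"spin":-0.6,"fingers":0.5}]'
python3 -m inch '[{"tx":-0.01,"ty":0.01,"tz":-0.05,"spin":0,"fingers":0.5},{"tx":-0.025,"ty":0.02,"tz":-0.1,"spin":0,"fingers":0.5},{"tx":-0.025,"ty":0.02,"tz":-0.11,"spin":0,"fingers":0.5},{"tx":-0.025,"ty":0.02,"tz":-0.11,"spin":0,"fingers":0.5},{"tx":-0.025,"ty":0.03,"tz":-0.11,"spin":0,"fingers":0.5},{"tx":-0.02,"ty":0.03,"tz":-0.09,"spin":0,"fingers":0.5},{"tx":-0.006,"ty":0.008,"tz":-0.034,"spin":0,"fingers":0.5},{"tx":0,"ty":0,"tz":0,"spin":0,"fingers":0.5}]'
python3 -c "
from h import *
plan([463,2.5,164],0.056)
shot('wrist','w7')
"
```

```text
time: 12.1
eef_pos: [503.9, 247.0, 253.0]
eef_rot: [-1.571, 0.0, 0.059]
contact_force: [-0.1, -0.6, 0.4]
gripper_width: 68.5
time: 12.9
eef_pos: [463.0, 1.6, 197.5]
eef_rot: [-1.571, 0.001, 0.054]
contact_force: [1.3, 1.3, 1.0]
gripper_width: 68.5
t 12.9 pos [463.    1.6 197.5] rot [-1.5707e+00  9.0000e-04  5.3700e-02] F [1.3 1.3 1. ] w 68.5
total tx 0.0001 ty 0.0839 tz 0.0022 mm 33.6
spin units -0.028
```

View pics/w7.png

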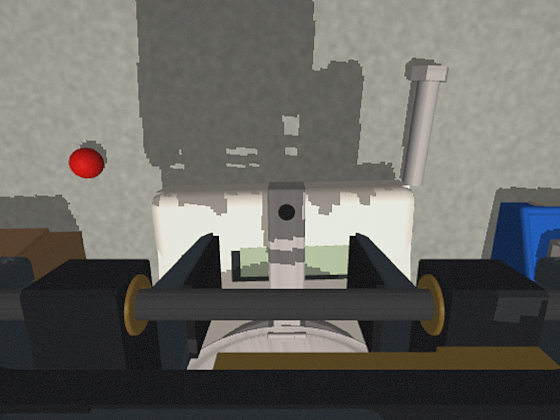

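```bash
python3 -c "
from h import *
crop('w7',150,170,420,300,'w7c',2.9)
t=load('w7')
print(ray(t,(286.5,212),116),ray(t,(268.5,184),116),ray(t,(304.5,184),116))
"
```

```text
w7c scale 2.9
[434.76936673   1.56610448 116.        ] [420.30322321  -8.54486428 116.        ] [419.31013136  10.00971263 116.        ]
```

View pics/w7c.png

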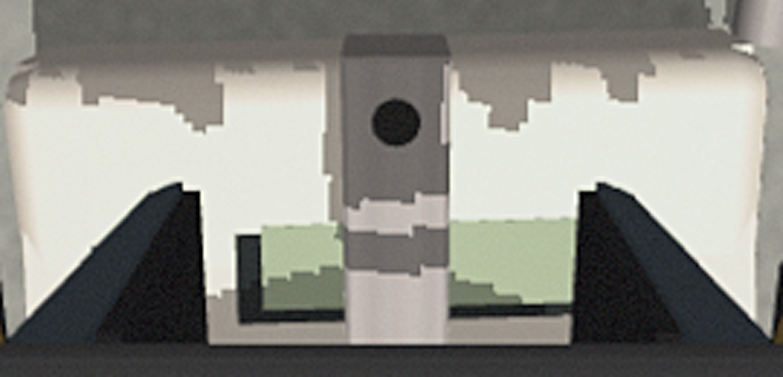

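```bash
python3 -m inch '[{"tx":0,"ty":0.03,"tz":0.003,"spin":0,"fingers":0.5},{"tx":0,"ty":0.03,"tz":0,"spin":0,"fingers":0.3},{"tx":0,"ty":0.02,"tz":0,"spin":0,"fingers":0},{"tx":0,"ty":0.004,"tz":0,"spin":0,"fingers":-0.2},{"tx":0,"ty":0,"tz":0,"spin":0,"fingers":-0.4},{"tx":0,"ty":0,"tz":0,"spin":0,"fingers":-0.45},{"tx":0,"ty":0,"tz":0,"spin":0,"fingers":-0.45}]' 60; python3 -c "
from h import *
plan([463,2.8,164],0.056)"
```

```text
time: 13.65
eef_pos: [463.6, 4.0, 164.6]
eef_rot: [-1.571, -0.001, 0.056]
contact_force: [0.8, 0.2, 0.8]
gripper_width: 25.8
t 13.65 pos [463.6   4.  164.6] rot [-1.5709e+00 -6.0000e-04  5.6200e-02] F [0.8 0.2 0.8] w 25.8
total tx -0.0017 ty 0.0014 tz -0.0029 mm 1.5
spin units 0.002
```

```bash
python3 -m inch '[{"tx":0,"ty":0,"tz":-0.0025,"spin":0,"fingers":-0.45},{"tx":0,"ty":0,"tz":0,"spin":0,"fingers":-0.5},{"tx":0,"ty":0,"tz":0,"spin":0,"fingers":-0.53},{"tx":0,"ty":0,"tz":0,"spin":0,"fingers":-0.56},{"tx":0,"ty":0,"tz":0,"spin":0,"fingers":-0.6},{"tx":0,"ty":0,"tz":0,"spin":0,"fingers":-0.7},{"tx":0,"ty":0,"tz":0,"spin":0,"fingers":-1},{"tx":0,"ty":0,"tz":0,"spin":0,"fingers":-1},{"tx":0,"ty":0,"tz":0,"spin":0,"fingers":-1}]' 60; python3 -c "
from h import *
plan([463,2.8,164],0.056)
shot('top','t8');shot('scene','s8');crop('t8',220,140,360,340,'t8c',3)"
```

```text
time: 14.55
eef_pos: [463.4, 3.0, 164.2]
eef_rot: [-1.571, 0.0, 0.056]
contact_force: [-0.5, 0.1, 1.6]
gripper_width: 19.5
t 14.55 pos [463.4   3.  164.2] rot [-1.5708  0.      0.0562] F [-0.5  0.1  1.6] w 19.5
total tx -0.0011 ty 0.0006 tz -0.0005 mm 0.5
spin units 0.003
t8c scale 3
```

View pics/t8c.png

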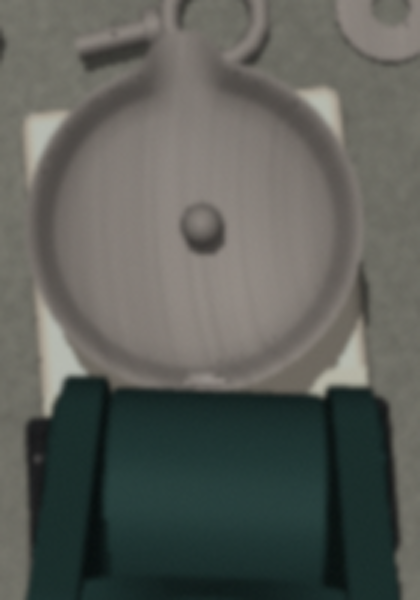

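View pics/s8.png

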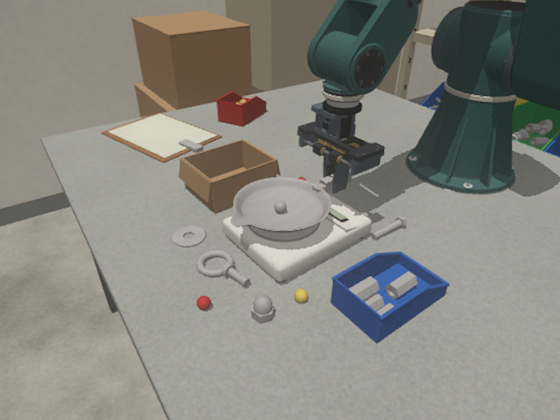

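```bash
python3 -m inch '[{"tx":0,"ty":-0.003,"tz":0,"spin":0,"fingers":-1},{"tx":0,"ty":-0.006,"tz":0,"spin":0,"fingers":-1},{"tx":0,"ty":-0.01,"tz":0,"spin":0,"fingers":-1},{"tx":0,"ty":-0.01,"tz":0,"spin":0,"fingers":-1},{"tx":0,"ty":-0.01,"tz":0,"spin":0,"fingers":-1},{"tx":0,"ty":-0.01,"tz":0,"spin":0,"fingers":-1},{"tx":0,"ty":-0.006,"tz":0,"spin":0,"fingers":-1},{"tx":0,"ty":-0.003,"tz":0,"spin":0,"fingers":-1},{"tx":0,"ty":0,"tz":0,"spin":0,"fingers":-1},{"tx":0,"ty":0,"tz":0,"spin":0,"fingers":-1}]'; python3 -c "
from h import *
print(shot('top','t9').keys());shot('scene','s9');crop('t9',220,140,360,340,'t9c',3);crop('s9',210,150,370,270,'s9c',5)
from bench import robot;print(robot.sense()['ft_torque'])"
```

```text
time: 15.65
eef_pos: [463.4, 3.0, 187.4]
eef_rot: [-1.571, 0.0, 0.056]
contact_force: [-0.3, -0.2, -3.2]
gripper_width: 19.8
dict_keys(['frame', 'K', 'pose'])
t9c scale 3
s9c scale 5
[0.11745859 0.26038062 0.02646289]
```

View pics/t9c.png

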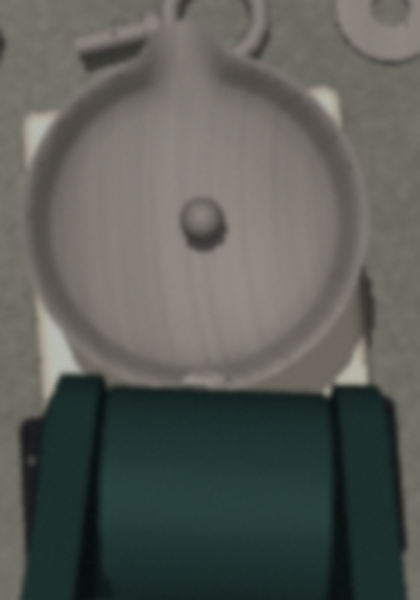

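View pics/s9c.png

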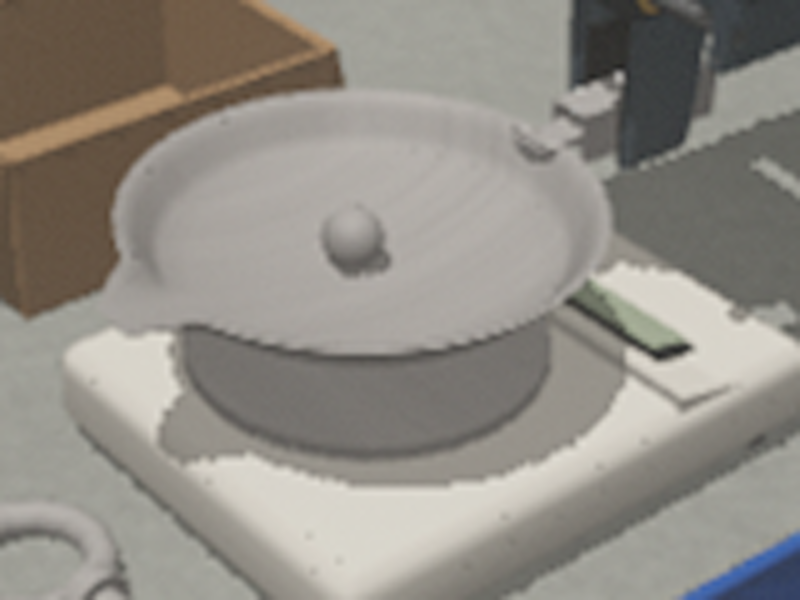

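```bash
cat >> h.py <<'E'
def ballpos(tag,z,x0,y0,x1,y1):
    im=cv2.imread(f"pics/{tag}.png",0)[y0:y1,x0:x1]
    im=cv2.resize(im,None,fx=4,fy=4,interpolation=cv2.INTER_CUBIC)
    c=cv2.HoughCircles(cv2.GaussianBlur(im,(5,5),1),cv2.HOUGH_GRADIENT,1,50,param1=80,param2=10,minRadius=24,maxRadius=44)
    print(tag,None if c is None else [(np.round([a/4-.4+x0,b/4-.4+y0,r/4],1).tolist(),np.round(ray(load(tag),(a/4-.4+x0,b/4-.4+y0),z),1).tolist()) for a,b,r in c[0][:2]])
E
python3 -c "
from h import *
ballpos('t6',90.5,265,185,310,235)
ballpos('t8',90.5,265,185,310,235)
ballpos('t9',113.7,265,185,310,235)"
```

```text
t6 [([287.5, 217.0, 7.199999809265137], [600.6, 5.3, 90.5])]
t8 [([288.0, 214.6999969482422, 8.699999809265137], [604.6, 4.4, 90.5])]
t9 None
```

```bash
python3 -c "
from h import *
for g in ['t8','t9']: crop(g,265,190,310,235,g+'b',8)
import cv2
a=cv2.imread('pics/t8b.png');b=cv2.imread('pics/t9b.png');cv2.imwrite('pics/tb.png',np.hstack([a,b]))"
```

```text
t8b scale 8
t9b scale 8
```

View pics/tb.png

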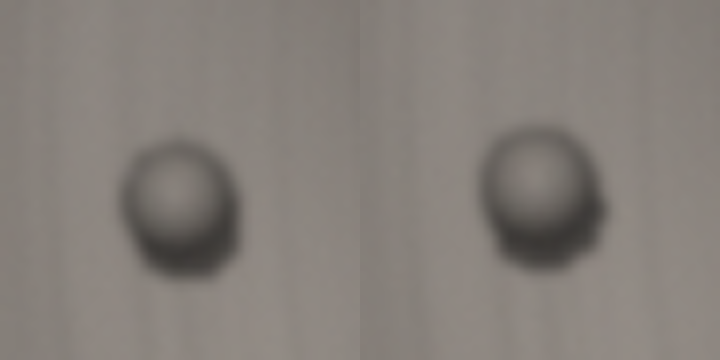

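```bash
python3 -c "
from h import *
print(ray(load('t8'),(286.8,214.2),90.5),ray(load('t9'),(286.7,212.6),113.7))"
```

```text
[605.49465731   6.41575908  90.5       ] [605.07207308   6.60570764 113.7       ]
```

The pan is level after lift-off: the ball stayed at about x 605, y 6.5 with no drift, and the wrist carries 3.2 N. Before turning I'll refine the scale's yaw and the carton's centre with line fits.

```bash
python3 - <<'E'
from h import *
t=load("t6"); im=cv2.imread("pics/t6.png").astype(int)
# scale edges: per-row leftmost/rightmost white pixel
g=im.min(2); hsv=cv2.cvtColor(im.astype(np.uint8),cv2.COLOR_BGR2HSV)
def edge(rows,c0,c1,right):
    pts=[]
    for r in rows:
        w=np.where(g[r,c0:c1]>125)[0]
        if len(w): pts.append(ray(t,((w[-1] if right else w[0])+c0,r),52)[:2])
    p=np.array(pts); 
    for _ in range(3):
        k=np.polyfit(p[:,0],p[:,1],1); e=abs(p[:,1]-np.polyval(k,p[:,0])); p=p[e<=max(1.0,np.percentile(e,85))]
    print("right" if right else "left",len(p),"yaw",np.arctan(k[0]),"y at x=600",np.polyval(k,600)); 
print(np.percentile(g[280:310,235:340],[5,50,95]))
edge(list(range(182,192))+list(range(260,305)),222,270,False); edge(list(range(180,195))+list(range(255,305)),315,355,True)
def fr(cols,r0,r1,last):
    pts=[]
    for c in cols:
        w=np.where(g[r0:r1,c]>125)[0]
        if len(w): pts.append(ray(t,(c,(w[-1] if last else w[0])+r0),52)[:2])
    p=np.array(pts)
    for _ in range(3):
        k=np.polyfit(p[:,1],p[:,0],1); e=abs(p[:,0]-np.polyval(k,p[:,1])); p=p[e<=max(1.0,np.percentile(e,85))]
    print("front/back yaw",-np.arctan(k[0]),"x at y=5",np.polyval(k,5))
fr(list(range(245,283))+list(range(300,338)),295,325,True)
E
python3 -c "
from h import *
crop('t6',370,160,490,295,'car',4.4)"
```

```text
[ 87. 171. 177.]
left 55 yaw 0.08295068502441516 y at x=600 108.31002192190705
right 47 yaw 0.0728320098164261 y at x=600 -83.48598415769851
front/back yaw 0.08198004622400469 x at y=5 441.72542466118995
car scale 4.4
```

View pics/car.png

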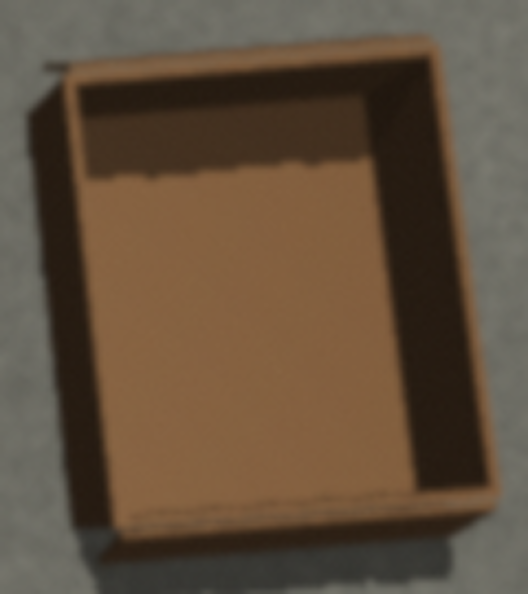

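```bash
python3 -c "
from h import *
t=load('t6')
f=lambda p,z: ray(t,(p[0]/4.4+370-.39,p[1]/4.4+160-.39),z)
A=np.array([f(p,85) for p in [(66,68),(437,38),(497,500),(116,535)]]);print(A.round(1),A.mean(0))
for i in range(4): print(np.linalg.norm(A[i]-A[i-1]))
c=A.mean(0)[:2]; th=.079-np.pi/2; d=np.array([np.cos(th),np.sin(th)])
pc=c-114*d; tcp=pc-142*d; print('pan',pc,'tcp',tcp,th)
plan([tcp[0],tcp[1],217],th)
s=load('scene0')
" 
```

```text
[[ 674.2 -166.1   85. ]
 [ 684.9 -313.9   85. ]
 [ 502.  -325.7   85. ]
 [ 489.5 -178.5   85. ]] [ 587.65303769 -246.05169139   85.        ]
185.13157961743016
148.18618873256403
183.26706461308834
147.73337322348374
pan [ 578.65640251 -132.40724341] tcp [567.45006746   9.14987599] -1.4917963267948966
t 15.75 pos [463.4   3.  187.3] rot [-1.5708e+00  2.0000e-04  5.6200e-02] F [-0.3 -0.6 -3.5] w 19.5
total tx 0.2606 ty -0.0742 tz 0.0007 mm 108.4
spin units 19.35
```

```bash
python3 -m inch '[{"tx":0,"ty":-0.003,"tz":0.0028,"spin":0.1,"fingers":-1},{"tx":0,"ty":-0.006,"tz":0.0057,"spin":0.2,"fingers":-1},{"tx":0.0001,"ty":-0.009,"tz":0.0085,"spin":0.3,"fingers":-1},{"tx":0.0002,"ty":-0.01,"tz":0.0114,"spin":0.4,"fingers":-1},{"tx":0.0003,"ty":-0.01,"tz":0.0142,"spin":0.5,"fingers":-1},{"tx":0.0004,"ty":-0.01,"tz":0.017,"spin":0.6,"fingers":-1},{"tx":0.0006,"ty":-0.01,"tz":0.0199,"spin":0.7,"fingers":-1},{"tx":0.0007,"ty":-0.009,"tz":0.0227,"spin":0.8,"fingers":-1},{"tx":0.0007,"ty":-0.005,"tz":0.0227,"spin":0.8,"fingers":-1},{"tx":0.0007,"ty":-0.002,"tz":0.0227,"spin":0.8,"fingers":-1},{"tx":0.0007,"ty":0,"tz":0.0227,"spin":0.8,"fingers":-1},{"tx":0.0007,"ty":0,"tz":0.0227,"spin":0.8,"fingers":-1},{"tx":0.0007,"ty":0,"tz":0.0227,"spin":0.8,"fingers":-1},{"tx":0.0007,"ty":0,"tz":0.0227,"spin":0.8,"fingers":-1},{"tx":0.0007,"ty":0,"tz":0.0227,"spin":0.8,"fingers":-1},{"tx":0.0007,"ty":0,"tz":0.0227,"spin":0.8,"fingers":-1}]'
python3 -m inch '[{"tx":0.0007,"ty":0,"tz":0.0227,"spin":0.8,"fingers":-1},{"tx":0.0007,"ty":0,"tz":0.0227,"spin":0.8,"fingers":-1},{"tx":0.0007,"ty":0,"tz":0.0227,"spin":0.8,"fingers":-1},{"tx":0.0007,"ty":0,"tz":0.0227,"spin":0.8,"fingers":-1},{"tx":0.0007,"ty":0,"tz":0.0227,"spin":0.8,"fingers":-1},{"tx":0.0007,"ty":0,"tz":0.0227,"spin":0.8,"fingers":-1},{"tx":0.0007,"ty":0,"tz":0.0227,"spin":0.8,"fingers":-1},{"tx":0.0007,"ty":0,"tz":0.0227,"spin":0.8,"fingers":-1},{"tx":0.0006,"ty":0,"tz":0.0199,"spin":0.7,"fingers":-1},{"tx":0.0004,"ty":0,"tz":0.017,"spin":0.6,"fingers":-1},{"tx":0.0003,"ty":0,"tz":0.0142,"spin":0.5,"fingers":-1},{"tx":0.0002,"ty":0,"tz":0.0114,"spin":0.4,"fingers":-1},{"tx":0.0001,"ty":0,"tz":0.0085,"spin":0.3,"fingers":-1},{"tx":0,"ty":0,"tz":0.0057,"spin":0.2,"fingers":-1},{"tx":0,"ty":0,"tz":0.0042,"spin":0.15,"fingers":-1},{"tx":0,"ty":0,"tz":0.0028,"spin":0.1,"fingers":-1}]'
python3 -c "
from h import *
plan([567.5,9.2,217],.079-np.pi/2)
shot('top','t10');crop('t10',200,100,400,330,'t10c',2.6)"
```

```text
time: 17.35
eef_pos: [500.8, 107.7, 217.2]
eef_rot: [-1.57, 0.0, -0.747]
contact_force: [0.4, -0.4, -3.2]
gripper_width: 19.6
time: 18.95
eef_pos: [593.9, 152.6, 217.0]
eef_rot: [-1.571, 0.0, -1.492]
contact_force: [-0.1, -0.2, -3.9]
gripper_width: 19.6
t 18.95 pos [593.9 152.6 217. ] rot [-1.5708  0.     -1.4924] F [-0.1 -0.2 -3.9] w 19.6
total tx 0.3524 ty 0.0001 tz -0.0938 mm 145.9
spin units -0.008
t10c scale 2.6
```

View pics/t10c.png

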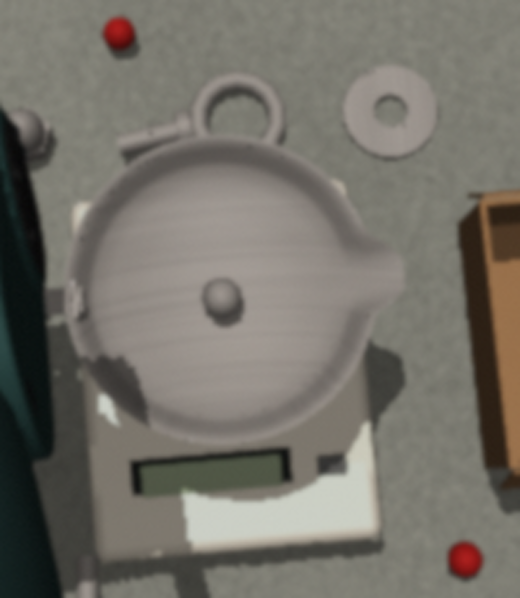

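```bash
python3 -m inch '[{"tx":0.0009,"ty":0,"tz":-0.0002,"spin":0,"fingers":-1},{"tx":0.0019,"ty":0,"tz":-0.0005,"spin":0,"fingers":-1},{"tx":0.0028,"ty":0,"tz":-0.0007,"spin":0,"fingers":-1},{"tx":0.0038,"ty":0,"tz":-0.001,"spin":0,"fingers":-1},{"tx":0.0047,"ty":0,"tz":-0.0012,"spin":0,"fingers":-1},{"tx":0.0056,"ty":0,"tz":-0.0015,"spin":0,"fingers":-1},{"tx":0.0066,"ty":0,"tz":-0.0018,"spin":0,"fingers":-1},{"tx":0.0075,"ty":0,"tz":-0.002,"spin":0,"fingers":-1},{"tx":0.0085,"ty":0,"tz":-0.0022,"spin":0,"fingers":-1},{"tx":0.0094,"ty":0,"tz":-0.0025,"spin":0,"fingers":-1},{"tx":0.0103,"ty":0,"tz":-0.0027,"spin":0,"fingers":-1},{"tx":0.0113,"ty":0,"tz":-0.003,"spin":0,"fingers":-1},{"tx":0.0122,"ty":0,"tz":-0.0033,"spin":0,"fingers":-1},{"tx":0.0132,"ty":0,"tz":-0.0035,"spin":0,"fingers":-1},{"tx":0.0141,"ty":0,"tz":-0.0038,"spin":0,"fingers":-1},{"tx":0.0141,"ty":0,"tz":-0.0038,"spin":0,"fingers":-1},{"tx":0.0141,"ty":0,"tz":-0.0038,"spin":0,"fingers":-1},{"tx":0.0141,"ty":0,"tz":-0.0037,"spin":0,"fingers":-1},{"tx":0.0141,"ty":0,"tz":-0.0037,"spin":0,"fingers":-1},{"tx":0.0141,"ty":0,"tz":-0.0037,"spin":0,"fingers":-1}]'
python3 -m inch '[{"tx":0.0141,"ty":0,"tz":-0.0038,"spin":0,"fingers":-1},{"tx":0.0141,"ty":0,"tz":-0.0038,"spin":0,"fingers":-1},{"tx":0.0141,"ty":0,"tz":-0.0038,"spin":0,"fingers":-1},{"tx":0.0141,"ty":0,"tz":-0.0037,"spin":0,"fingers":-1},{"tx":0.0141,"ty":0,"tz":-0.0037,"spin":0,"fingers":-1},{"tx":0.0132,"ty":0,"tz":-0.0035,"spin":0,"fingers":-1},{"tx":0.0122,"ty":0,"tz":-0.0033,"spin":0,"fingers":-1},{"tx":0.0113,"ty":0,"tz":-0.003,"spin":0,"fingers":-1},{"tx":0.0103,"ty":0,"tz":-0.0027,"spin":0,"fingers":-1},{"tx":0.0094,"ty":0,"tz":-0.0025,"spin":0,"fingers":-1},{"tx":0.0085,"ty":0,"tz":-0.0022,"spin":0,"fingers":-1},{"tx":0.0075,"ty":0,"tz":-0.002,"spin":0,"fingers":-1},{"tx":0.0066,"ty":0,"tz":-0.0018,"spin":0,"fingers":-1},{"tx":0.0056,"ty":0,"tz":-0.0015,"spin":0,"fingers":-1},{"tx":0.0047,"ty":0,"tz":-0.0012,"spin":0,"fingers":-1},{"tx":0.0038,"ty":0,"tz":-0.001,"spin":0,"fingers":-1},{"tx":0.0028,"ty":0,"tz":-0.0007,"spin":0,"fingers":-1},{"tx":0.0019,"ty":0,"tz":-0.0005,"spin":0,"fingers":-1},{"tx":0.0009,"ty":0,"tz":-0.0002,"spin":0,"fingers":-1},{"tx":0,"ty":0,"tz":0,"spin":0,"fingers":-1}]'
python3 -c "
from h import *
plan([567.5,9.2,217],.079-np.pi/2)
shot('top','t11');shot('scene','s11');crop('t11',230,120,500,330,'t11c',2.8);crop('s11',140,100,400,270,'s11c',3)"
```

```text
time: 21.0
eef_pos: [580.2, 77.5, 217.0]
eef_rot: [-1.571, 0.0, -1.492]
contact_force: [-0.5, -0.6, -3.0]
gripper_width: 19.6
time: 23.0
eef_pos: [567.7, 9.1, 217.0]
eef_rot: [-1.571, 0.0, -1.492]
contact_force: [-0.8, 0.2, -3.2]
gripper_width: 19.6
t 23.0 pos [567.7   9.1 217. ] rot [-1.5708  0.     -1.4918] F [-0.8  0.2 -3.2] w 19.6
total tx -0.0002 ty 0.0001 tz -0.0005 mm 0.2
spin units -0.0
t11c scale 2.8
s11c scale 3
```

View pics/t11c.png

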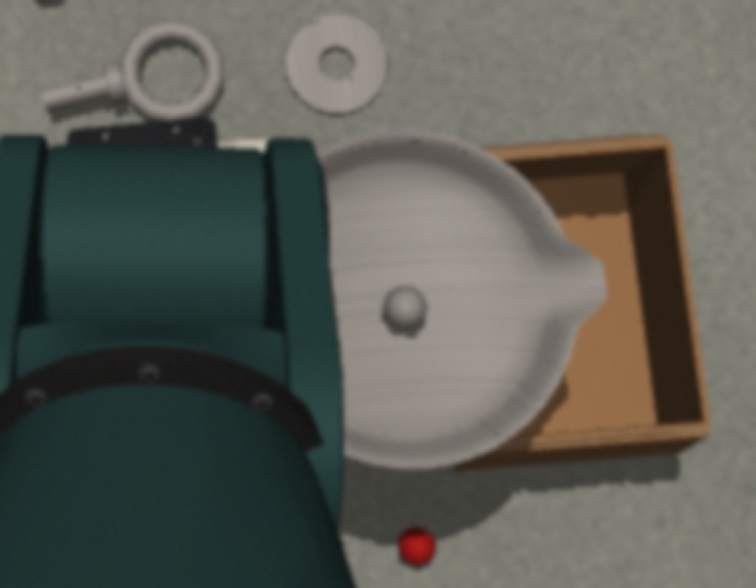

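View pics/s11c.png

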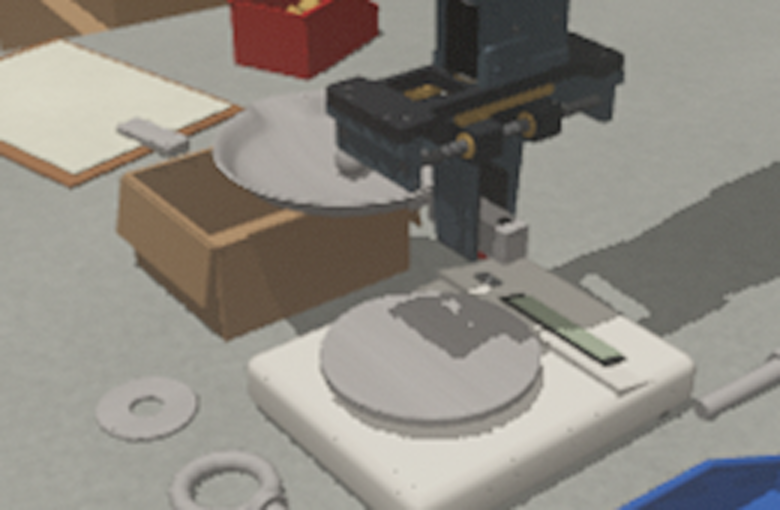

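```bash
python3 -c "
from h import *
t=load('t11')
f=lambda p,z: ray(t,(p[0]/2.8+230-.32,p[1]/2.8+120-.32),z).round(1)
s=f((606,285),152.8);b=f((405,305),143.3);print('spout',s,'ball',b)
c=np.array([567.7,9.1]);d=np.array([np.cos(-1.4918),np.sin(-1.4918)]);print('kin spout',c+256*d,'kin center',c+142*d)
print('rim top/bot',f((415,133),159.8),f((415,468),159.8), 'spout dir',np.arctan2(*(s[:2]-(c+142*d))[::-1]))
A=np.array([ray(t,(p[0]/2.8+230-.32,p[1]/2.8+120-.32),85) for p in [(667,137),(708,430)]]);print(A)
"
```

```text
spout [ 583.2 -246.8  152.8] ball [ 573.7 -134.3  143.3]
kin spout [ 587.90203282 -246.10164159] kin center [ 578.90581508 -132.45716057]
rim top/bot [ 671.1 -140.4  159.8] [ 481.2 -133.8  159.8] spout dir -1.5332586217643926
[[ 684.27991852 -312.03575591   85.        ]
 [ 502.01918974 -325.67961541   85.        ]]
```

```bash
python3 -m inch '[{"tx":0,"ty":0,"tz":0.0002,"spin":0,"fingers":-1},{"tx":0,"ty":0,"tz":0.0004,"spin":0,"fingers":-1},{"tx":0,"ty":0,"tz":0.0006,"spin":0,"fingers":-1},{"tx":0,"ty":0,"tz":0.0008,"spin":0,"fingers":-1},{"tx":0,"ty":0,"tz":0.001,"spin":0,"fingers":-1},{"tx":0,"ty":0,"tz":0.0008,"spin":0,"fingers":-1},{"tx":0,"ty":0,"tz":0.0006,"spin":0,"fingers":-1},{"tx":0,"ty":0,"tz":0.0004,"spin":0,"fingers":-1},{"tx":0,"ty":0,"tz":0.0002,"spin":0,"fingers":-1},{"tx":0,"ty":0,"tz":0,"spin":0,"fingers":-1},{"tx":0,"ty":0,"tz":0,"spin":0,"fingers":-1},{"tx":0,"ty":0,"tz":0,"spin":0,"fingers":-1},{"tx":0,"ty":0,"tz":0,"spin":0,"fingers":-1},{"tx":0,"ty":0,"tz":0,"spin":0,"fingers":-1},{"tx":0,"ty":0,"tz":0,"spin":0,"fingers":-1}]'
python3 - <<'E'
from h import *
shot('top','t12');shot('scene','s12')
c=np.array([570.0,9.3]);th=-1.492;d=np.array([np.cos(th),np.sin(th)]);o=c+142*d
for tag in ['t12','s12']:
    t=load(tag);k=3;im=cv2.resize(cv2.imread(f'pics/{tag}.png'),None,fx=k,fy=k)
    for a in np.linspace(0,2*np.pi,40):
        p=proj(t,[o[0]+96*np.cos(a),o[1]+96*np.sin(a),159.8]); cv2.circle(im,tuple(int(v*k+1) for v in p),2,(0,255,0),-1)
    for q,z in [(o,143.3),(o+114*d,152.8)]:
        p=proj(t,[q[0],q[1],z]); cv2.circle(im,tuple(int(v*k+1) for v in p),3,(0,0,255),-1)
    x,y=(690,360) if tag=='t12' else (480,330)
    cv2.imwrite(f'pics/{tag}o.png',im[y:y+600,x:x+780])
E
```

```text
time: 24.6
eef_pos: [569.7, 9.3, 217.0]
eef_rot: [-1.571, 0.0, -1.492]
contact_force: [0.4, -0.5, -3.0]
gripper_width: 19.8
```

View pics/t12o.png

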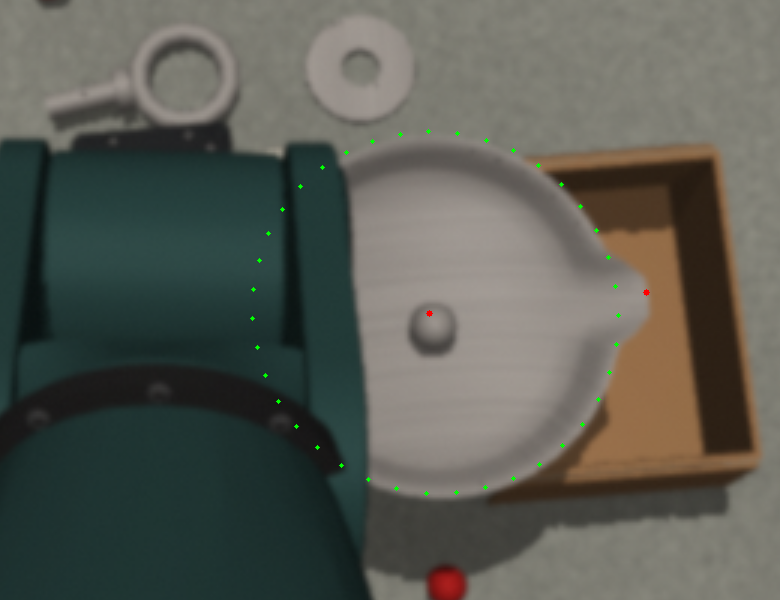

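View pics/s12o.png

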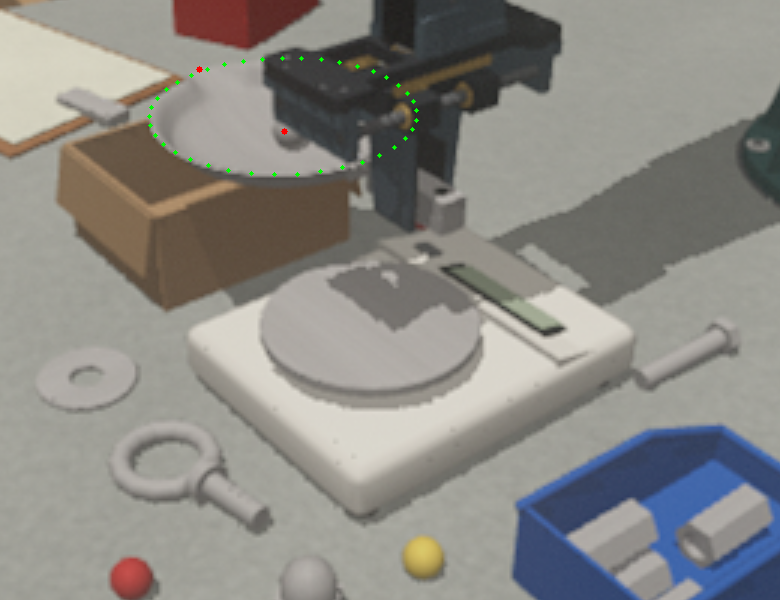

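```bash
python3 -m inch '[{"tx":0,"ty":0,"tz":0,"spin":0,"fingers":-1},{"tx":0,"ty":0,"tz":0,"spin":0,"fingers":-1},{"tx":0,"ty":0,"tz":0,"spin":0,"fingers":-1},{"tx":0,"ty":0,"tz":0,"spin":0,"fingers":-1},{"tx":0,"ty":0,"tz":0,"spin":0,"fingers":-1},{"tx":0,"ty":0,"tz":0,"spin":0,"fingers":-1},{"tx":0,"ty":0,"tz":0,"spin":0,"fingers":-1}]'
python3 - <<'E'
from h import *
shot('top','t13'); shot('wrist','w13')
for g in ['t12','t13']: crop(g,340,190,415,250,g+'b',5)
cv2.imwrite('pics/tb2.png',np.hstack([cv2.imread('pics/t12b.png'),cv2.imread('pics/t13b.png')]))
E
```

```text
time: 25.4
eef_pos: [569.7, 9.3, 217.0]
eef_rot: [-1.571, -0.0, -1.492]
contact_force: [-0.4, 0.2, -2.4]
gripper_width: 20.3
t12b scale 5
t13b scale 5
```

View pics/tb2.png

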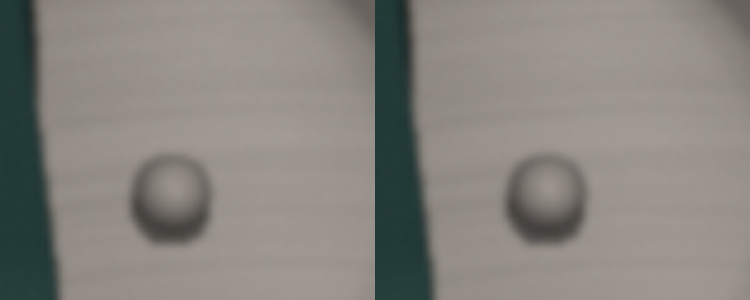

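View pics/w13.png

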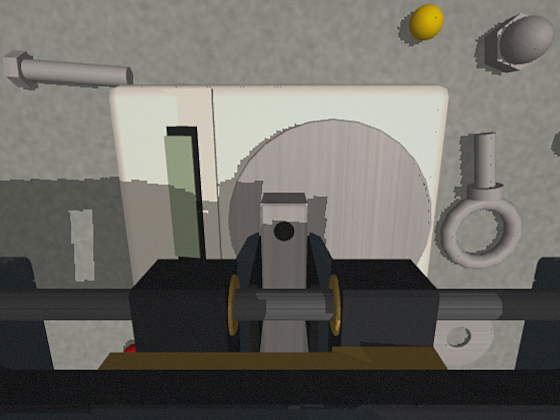

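```bash
python3 -c "
from h import *
print(ray(load('t13'),(373.8,228.2),143.3))
from bench import robot;s=robot.sense();print(s['time'],s['eef_pos'],s['contact_force'],abs(s['joint_velocities']).max());print(robot.close_job())"
```

```text
[ 574.36496995 -133.51322131  143.3       ]
25.5 [569.68599822   9.30289333 217.03422999] [ 0.01770277 -0.27981923 -2.47787008] 0.001213694462272177
the job is handed in; nothing more can be done
None
```

I moved the stray coupling nut from the pan into the bin and handed the job in at 25.5 s. I was still holding the pan by its handle, level and still. The nut lies on the bin's free floor, in front of the other four.

I lifted the pan, turned it a quarter turn about its own centre, and moved it so the spout is over the carton.

**Last checks:**
- **Pan position:** the underside is about 123 mm above the bench, roughly 38 mm clear of the carton rim. From the arm pose, the spout tip is within about 3 mm of the carton centre.
- **Squareness:** in the last wrist view, the scale's edges line up with the handle.
- **Level:** the rim matches a level rim in both the scene and top views to about 2 mm.
- **Ball:** it was at rest in two pictures 0.8 s apart.
- **Loose fasteners and coloured balls:** I did not touch them, and they look unmoved in the pictures.

**Disagreements:**
- **Ball offset:** it sits about 4–6 mm off the exact middle. It had about the same offset while the pan was still on the scale. I left it there.
- **Spout position:** before a final 2 mm correction, the top camera placed the spout about 5 mm nearer the robot than the arm pose did. The same camera read the pan's yaw about 1° off.

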